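# Nudge the cutting board home on its two locating pins

## Task

The wooden cutting board lies crooked on top of the two locating pins of its metal base. Without picking it up, push it sideways along the base with the fingertips until both of its round holes drop over the pins and it lies flat on the base, and then leave it. Keep it down on its base and pins the whole time, and leave the two cups on the base and the other things round about where they stand.

Things in the scene. Friction and masses are not known exactly. Their poses are not given: they have to be found in the camera images.
- base: fixed flat metal base plate, 12 mm thick (top at z = 12 mm), from -150 to +170 mm along its x and -120 to +120 mm along its y. Origin on the table, under the place where the centre of the seated board belongs. Its x axis points away from the robot, turned by up to 0.4 rad. Two steel pins stand up from it.
- pin_left (a point): foot of the left (+y) pin, on its axis, level with the base's top; 30 mm away from the robot (+x) and 42 mm to the left (+y) of the base's origin. 14 mm high: 16 mm thick for the lowest 6 mm, then a cone narrowing to a 6 mm blunt tip, so a hole coming within about 6 mm of centre slips down by itself.
- pin_right (a point): foot of the right (-y) pin, the same, 42 mm to the right (-y) of the base's origin
- board: loose wooden cutting board, 180 (x) x 170 (y) x 12 mm, about 0.4 kg. Origin: centre of its underside; z up, x to its back edge, away from the robot. It starts 22-40 mm too far forward (-x of base), up to 18 mm to a side, twisted up to 0.2 rad, leaning 0.1 rad: underside on the pin tips, front edge on the base. Seated: x, y, yaw as base's, z = 12 mm. Slides with a push of a few N at its edges.
- hole_left (a point): centre of the left round hole (20 mm in diameter) on the board's underside, 30 mm towards the back edge (+x) and 42 mm to the left (+y) of the board's centre; it belongs over pin_left
- hole_right (a point): centre of the right round hole (20 mm), the same, 42 mm right (-y); it belongs over pin_right
- edge_front (a point): middle of the underside of the board's front edge (x = -90 mm of the board); stays resting on the base. Behind it, centred at x = -62 mm of the board, is a hand slot through it, 26 (x) x 80 mm (y)
- edge_back (a point): middle of the underside of the board's back edge (x = +90 mm of the board); about 17 mm above the base at the start
- cup_a: shallow six-sided pale cup, 41 x 44 x 34 mm, standing on the base behind the board, on the left; origin at its underside. Leave alone.
- cup_b: the same kind of cup, on the base behind the board, on the right. Leave alone.
- timer: white wind-up timer, 64 mm across, 38 mm high, on the table to the left; origin at its underside. Leave alone.
- tape_red: roll of tape, 80 mm across, 18 mm high, lying on the table to the right. Leave alone.
- marker: marker pen, 134 mm long, 15 mm thick, lying on the table to the right. Leave alone.
Not all that is in view belongs to the job. Of the things that look like the board, the largest one is meant.

How it is judged:
By the outcome, as a careful person would: the job done as asked, in the order asked, and still so for the second after the job is handed in, with the robot touching nothing.
It also fails if it takes over 72 s, if anything falls off the work surface, if the arm or the gripper's body presses on something with over 40 N, if the wrist force passes 120 N, or if a joint passes its speed limit or range.

## Robot

A 6-joint arm with a two-finger parallel gripper is mounted at the origin on the work surface; the furniture and walls round the work are solid. World frame = base frame: x ahead of the robot, y to its left, z up, the work surface at z = 0. Lengths are in mm, angles in rad, forces in N, time in s.
With the tool pointing down it reaches from about 275 to 725 mm from the base axis. Payload 5.6 kg.
Tool frame: the origin (TCP) lies at the very end of the fingers, on their centre line; the grasp point (between the pads) lies 19 mm behind it; z points along the fingers, y is the line along which they close (so a half turn about z gives the same grasp; the last joint's range is limited). The gripper opens to 85 mm and grips with 20 to 120 N. Pads are 22 mm wide; open, the fingers measure 114 mm over their backs; the gripper's body (76 mm by 85 mm) begins 54 mm behind the grasp point. The pads swing forward as they close: fully open they stand 13 mm farther back than shut.
Start: joints at [-0.908, 0.255, 0.108, 0, -1.424, -0.285], TCP at [202.901, -511.199, 231.283] pointing down, gripper open.
Joint ranges: [-2.95, 2.95], [-1.21, 1.97], [-1.09, 1.5], [-2.87, 1.71], [-2.94, -0.07], [-3.05, 3.05]. Speed limits (rad/s): [2.57, 2.57, 3.14, 3.14, 3.14, 3.14].

## Interface

Orientations are given as a unit quaternion [x, y, z, w].
In Python, from plant import status, snapshot, camera_params, sign_off, finder gives the robot as it stands.
- The arm moves only by the shell command python3 -m creep 'ROWS' [FORCE]. ROWS is JSON, a list of rows, each a list of 7 numbers: the turn, a rotation vector about the tool's x, y, z in units of pi rad (1.0 is pi rad), then the shift along the tool's x, y, z in units of 300 mm (1.0 is 300 mm), then the finger opening in mm, from 0 to 85.4. A call has 1 to 10 rows; each row is the pose to reach, as a shift and turn from the pose commanded when the call began, along the tool's axes at that moment, turning the shorter way round; what a row does not reach only later rows make up. A row lasts 1/10 s, in which the tool goes at most 50 mm and 8.59 degrees, less where a joint would pass 70% of its speed; a pose out of reach is approached as far as the arm can. A call with a number of a shift or a turn outside -1 to 1 is refused whole. A call with a gripper value outside its range is refused whole. The fingers move at their own pace and stop on an object; FORCE is the grip in N (left out, the last holds). Time passes only in rows, so rows that repeat a pose let the fingers close. It gives the time, the measured TCP pose, the force, the opening and the grip force at its end, in the units of the state.
- status.state(): the state, without advancing time (a new reading comes with each control period).
- snapshot(name): name is "scene" or "top" or "wrist"; returns (picture, depth): 400x640x3 uint8, red, green, blue; 400x640 float32, mm along the optical axis (not along the pixel's ray), 0 where there is no reading.
- camera_params(name): a dict with "fx", "fy", "cx", "cy" (pixels), "R" (3x3) and "t" (3): a world point X has camera coordinates R X + t; the wrist camera has in their place "mount" (4x4, takes a point from camera to tool coordinates, whose origin is the TCP and whose axes are the flange's). Camera axes: x right, y down, z forward; pixel columns grow to the right and rows downward; lengths in mm; the calibration is good to about 2 mm. The wrist camera is an equidistant fisheye: a pixel r from the principal point sees the ray r / f radians off the axis. A picture is of the moment at which its call begins: read the wrist's pose just before it. camera_params takes no time and is no camera call.
- sign_off(): hands the job in; it is judged then, once.
Trained networks look in the newest picture that a camera, given by its name, has taken for a name from the list of things; names that differ only in an ending like _2 or _b are one class to them, and where a whole thing is asked for, a point or a joint stands for the part that bears it (a point fixed in the world has none). Each returns a list of dicts, best first, with "conf" (0 to 1); they miss things now and then, are a little off and sometimes report something else, mostly with a low value. They report only what shows in the picture. A call takes as long as a camera call. They do not tell look-alikes from the thing itself.
- finder.look_for(label, camera): "extent" ([left, top, width, height] as shares, 0 to 1, of the picture: columns of its width, rows of its height, round what is visible of it).
The state is a dict: "t": time; "joints": joint angles; "joint_vel": joint speeds; "tau": joint torques, N m; "ee_pos": TCP position; "eef_rot": TCP orientation; "wrist_force": force on the tool from outside, world axes, zero at the start; "ft_torque": the same for the moment, N m; "opening": finger opening in mm; "grip_force": force on a finger pad.
Only numpy, scipy, OpenCV 4.12 (cv2) and the standard library are available. Lean on these libraries where they do the work, as an engineer would, in place of code of your own. Each camera call takes 0.05 s, during which the arm holds its last target. There are 200 camera calls.

## Working session

There is one attempt and no reset: what is moved stays moved. The work goes in short steps, Python scripts to look and compute and a shell command to move; the robot and the scene stay as the last step left them, time stands still between calls to the robot, and variables do not carry over. Pictures are saved under pics/ and viewed, at most 10 in all, crops included, and the job is handed in when it is done.

```bash
ls; mkdir -p pics; python3 - <<'E'
from plant import status, snapshot, camera_params, finder
import cv2,numpy as np
s=status.state();print({k:np.round(v,3).tolist() for k,v in s.items()})
for c in("top","scene"):
    p,d=snapshot(c);cv2.imwrite(f"pics/{c}0.png",p[:,:,::-1]);np.save(f"pics/{c}0.npy",d)
    k=camera_params(c);print(c,{a:np.round(b,4).tolist() for a,b in k.items()})
    for n in("board","base","cup_a","timer"):
        for r in finder.look_for(n,c)[:4]:print(n,round(r["conf"],2),np.round(np.array(r["extent"])*[640,400,640,400]).tolist())
E
```

```text
pics
{'t': 0.0, 'joints': [-0.908, 0.256, 0.107, -0.0, -1.424, -0.285], 'joint_vel': [-0.001, 0.001, 0.001, -0.0, 0.0, -0.001], 'tau': [0.003, -38.663, 23.794, 5.365, -0.006, -0.0], 'ee_pos': [202.756, -510.728, 230.372], 'eef_rot': [-0.188, 0.982, 0.001, -0.0], 'wrist_force': [0.004, -0.194, 0.585], 'ft_torque': [0.009, -0.039, -0.021], 'grip_force': 0.0, 'opening': 85.482}
top {'fx': 361.0704, 'fy': 361.0704, 'cx': 324.5424, 'cy': 199.7679, 'R': [[-0.0264, -0.9997, 0.0012], [-0.999, 0.0263, -0.035], [0.035, -0.0021, -0.9994]], 't': [2.0167, 510.8336, 1032.4348]}
board 0.9 [361.0, 248.0, 46.0, 43.0]
board 0.66 [266.0, 170.0, 61.0, 68.0]
board 0.59 [358.0, 170.0, 58.0, 55.0]
base 0.7 [250.0, 133.0, 93.0, 115.0]
cup_a 0.65 [320.0, 144.0, 20.0, 9.0]
cup_a 0.5 [267.0, 134.0, 13.0, 12.0]
cup_a 0.19 [269.0, 173.0, 62.0, 66.0]
timer 0.81 [193.0, 238.0, 22.0, 24.0]
scene {'fx': 428.6031, 'fy': 428.6031, 'cx': 319.2623, 'cy': 202.1836, 'R': [[-0.5914, -0.8063, -0.012], [-0.5218, 0.394, -0.7566], [0.6148, -0.4412, -0.6538]], 't': [286.6838, 315.2672, 1019.8867]}
board 0.97 [263.0, 196.0, 78.0, 61.0]
board 0.56 [342.0, 182.0, 37.0, 26.0]
base 0.92 [236.0, 186.0, 115.0, 86.0]
cup_a 0.65 [290.0, 174.0, 13.0, 14.0]
cup_a 0.5 [245.0, 191.0, 14.0, 16.0]
cup_a 0.34 [262.0, 194.0, 79.0, 65.0]
timer 0.73 [226.0, 285.0, 24.0, 20.0]
```

```bash
python3 - <<'E'
import cv2
a=cv2.imread("pics/top0.png")[115:265,180:430];cv2.imwrite("pics/top0c.png",cv2.resize(a,None,fx=3.2,fy=3.2,interpolation=cv2.INTER_CUBIC))
E
```

```text
(no output)
```

View pics/top0c.png

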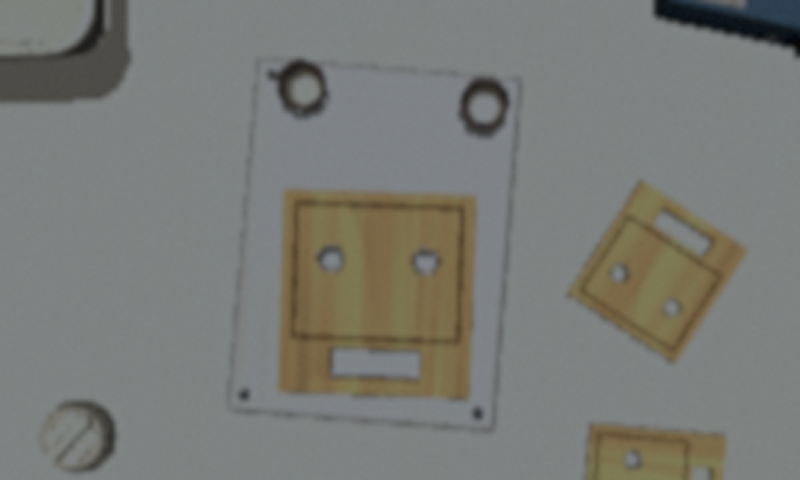

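The crop shows three board look-alikes: on the base at full-image (297,206), to the right at (385,200), and lower right at (385,268). The first is the largest and the only one on the base between the pins and behind-standing cups, so it is the one meant. The crop confirms this. The cups are at crop (302,88) and (484,106).

```bash
cat > h.py <<'E'
import numpy as np,cv2
from scipy.spatial.transform import Rotation as Ro
from plant import status,snapshot,camera_params,finder
def ray(c,uv,T=None):
    """origin and directions in world. T: 4x4 tool pose for wrist"""
    k=camera_params(c);uv=np.atleast_2d(np.array(uv,float))
    x=(uv-[k["cx"],k["cy"]])/[k["fx"],k["fy"]]
    if c=="wrist":
        th=np.linalg.norm(x,axis=1)[:,None];d=np.c_[x/np.maximum(th,1e-9)*np.sin(th),np.cos(th)]
        M=T@np.array(k["mount"]);return M[:3,3],d@M[:3,:3].T
    R=np.array(k["R"]);return -R.T@np.array(k["t"]),np.c_[x,np.ones(len(x))]@R
def onz(c,uv,z,T=None):
    o,d=ray(c,uv,T);s=(np.broadcast_to(z,len(d))-o[2])/d[:,2];return o+s[:,None]*d
def tool():
    s=status.state();T=np.eye(4);T[:3,:3]=Ro.from_quat(s["eef_rot"]).as_matrix();T[:3,3]=s["ee_pos"];return T
def fit(model,pts):
    """2D rigid: returns x,y,yaw,residuals"""
    m=np.array(model,float);p=np.array(pts)[:,:2];mc,pc=m.mean(0),p.mean(0)
    a=m-mc;b=p-pc;y=np.arctan2((a[:,0]*b[:,1]-a[:,1]*b[:,0]).sum(),(a*b).sum())
    R=np.array([[np.cos(y),-np.sin(y)],[np.sin(y),np.cos(y)]]);t=pc-R@mc
    return t,y,np.linalg.norm(p-m@R.T-t,axis=1)
BASE=[(170,120),(170,-120),(-150,-120),(-150,120)]
BRD=[(90,85),(90,-85),(-90,-85),(-90,85)]
def goal(T,p,yawdeg_dir):pass
E
python3 - <<'E'
from h import *
f=lambda c:np.array(c)/3.2+[180,115]
b=onz("top",f([(260,60),(520,80),(494,430),(230,408)]),12);print("base",fit(BASE,b))
b=onz("top",f([(285,190),(476,195),(470,398),(280,390)]),[41,41,24,24]);print("board",fit(BRD,b))
print("cups",onz("top",f([(302,88),(484,106)]),46))
k=camera_params("wrist");print(k)
print(tool().round(3))
E
```

```text
base (array([527.61093561,  66.70477947]), np.float64(-0.10466090644612426), array([3.18699796, 3.16543102, 2.26415843, 3.34946665]))
board (array([492.01611144,  63.74793853]), np.float64(-0.05920714581776299), array([2.34089622, 1.68936648, 0.9948656 , 2.38925862]))
cups [[673.30290286 124.65853311  46.        ]
 [653.3281123  -33.91903433  46.        ]]
{'fx': 309.70691628693146, 'fy': 309.70691628693146, 'cx': 320.96876556087517, 'cy': 194.42340766039828, 'mount': array([[ 2.52094683e-04, -9.49285739e-01, -3.14414570e-01,
         8.13018091e+01],
       [ 9.99999956e-01,  1.89409628e-04,  2.29921957e-04,
         1.17674367e+00],
       [-1.58708489e-04, -3.14414614e-01,  9.49285745e-01,
        -1.43064067e+02],
       [ 0.00000000e+00,  0.00000000e+00,  0.00000000e+00,
         1.00000000e+00]])}
[[-9.29000e-01 -3.69000e-01 -0.00000e+00  2.02895e+02]
 [-3.69000e-01  9.29000e-01  0.00000e+00 -5.11156e+02]
 [ 0.00000e+00  0.00000e+00 -1.00000e+00  2.31235e+02]
 [ 0.00000e+00  0.00000e+00  0.00000e+00  1.00000e+00]]
```

```bash
python3 -m creep '[[0,0,0,-0.786,0.729,0,85],[0,0,0,-0.786,0.729,0,85],[0,0,0,-0.786,0.729,0,85],[0,0,0,-0.786,0.729,0,85],[0,0,0,-0.786,0.729,0,85],[0,0,0,-0.786,0.729,0,85],[0,0,0,-0.786,0.729,0,85]]'
python3 -m creep '[[0,0,0.154,-0.786,0.729,0,85],[0,0,0.154,-0.786,0.729,0,85],[0,0,0.154,-0.786,0.729,0,85],[0,0,0.154,-0.786,0.729,0,85],[0,0,0.154,-0.786,0.729,0,85],[0,0,0.154,-0.786,0.729,0,85],[0,0,0.154,-0.786,0.729,0,85],[0,0,0.154,-0.786,0.729,0,85],[0,0,0.154,-0.786,0.729,0,85],[0,0,0.154,-0.786,0.729,0,85]]'
python3 - <<'E'
from h import *
T=tool();print(T.round(3));np.save("T1.npy",T)
p,d=snapshot("wrist");cv2.imwrite("pics/w1.png",p[:,:,::-1]);np.save("pics/w1.npy",d)
E
```

```text
t: 1.2
ee_pos: [342.4, -218.1, 231.7]
eef_rot: [-0.189, 0.982, 0.0, 0.001]
wrist_force: [-0.2, -0.8, -0.3]
opening: 85.1
grip_force: 0.0
t: 2.2
ee_pos: [479.6, 68.7, 231.4]
eef_rot: [0.053, 0.999, -0.0, -0.0]
wrist_force: [-0.6, -0.6, -0.0]
opening: 85.0
grip_force: 0.0
[[-9.94000e-01  1.06000e-01 -0.00000e+00  4.79616e+02]
 [ 1.06000e-01  9.94000e-01 -0.00000e+00  6.87100e+01]
 [-0.00000e+00 -0.00000e+00 -1.00000e+00  2.31388e+02]
 [ 0.00000e+00  0.00000e+00  0.00000e+00  1.00000e+00]]
```

View pics/w1.png

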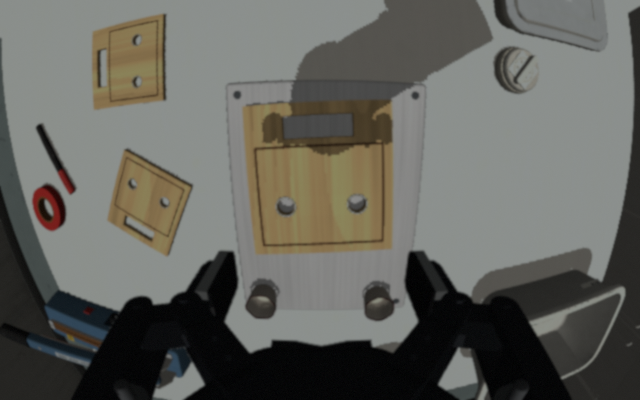

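The image has the robot side at the top. The board is on the base with front corners near (243,106) and (392,101), holes at (286,205) and (357,203), and cups at (263,299) and (379,299). I will enlarge it to pick exact corners.

```bash
python3 - <<'E'
import cv2
a=cv2.imread("pics/w1.png")[70:325,215:440];a=cv2.convertScaleAbs(a,alpha=1.5,beta=10);cv2.imwrite("pics/w1c.png",cv2.resize(a,(int(225*2.35),599),interpolation=cv2.INTER_CUBIC))
E
```

```text
(no output)
```

View pics/w1c.png

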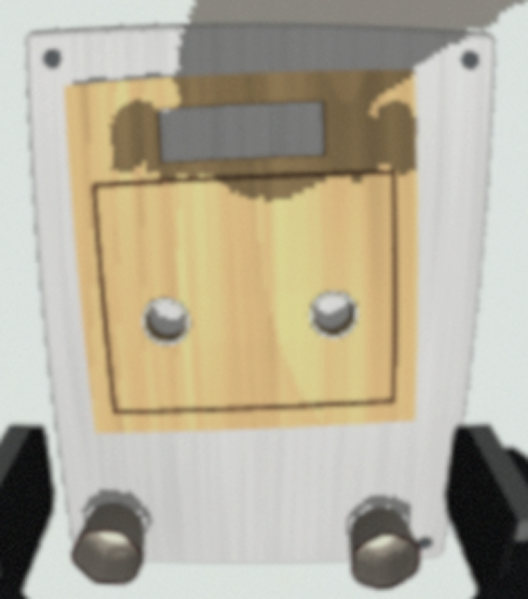

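The crop shows the base corners at crop (27,34), (494,38), (442,558) and (72,556). The board corners are at (66,86), (414,70), (415,420) and (96,432), with the hole rims at (166,318) and (333,313).

```bash
cat >> h.py <<'E'
def rel(b,q):
    (tb,yb),(t,y)=b,q;d=np.array(t)-tb;c,s=np.cos(yb),np.sin(yb)
    return np.round([c*d[0]+s*d[1],-s*d[0]+c*d[1]],1),round(float(y-yb),3)
E
python3 - <<'E'
from h import *
T=np.load("T1.npy");f=lambda c:np.array(c)/2.348+[215,70]
pb=onz("wrist",f([(442,558),(72,556),(27,34),(494,38)]),12,T);B=fit(BASE,pb);print("base",B)
pq=onz("wrist",f([(415,420),(96,432),(66,86),(414,70)]),[41,41,24,24],T);Q=fit(BRD,pq);print("board",Q)
print("rel",rel(B[:2],Q[:2]))
h=onz("wrist",f([(333,313),(166,318)]),35,T);H=fit([(30,42),(30,-42)],h);print("holes",H,rel(B[:2],H[:2]))
c,s=np.cos(B[1]),np.sin(B[1]);R=np.array([[c,-s],[s,c]]);print("pins",B[0]+np.array([(30,42),(30,-42)])@R.T)
E
```

```text
base (array([530.2913138 ,  70.22533671]), np.float64(-0.11019400745916459), array([0.95530938, 2.64610523, 2.38922365, 3.00002068]))
board (array([493.78748233,  67.41715828]), np.float64(-0.06249226360689901), array([0.7439018 , 1.02314418, 1.05508052, 1.03846211]))
rel (array([-36. ,  -6.8]), 0.048)
holes (array([492.4798673 ,  67.50488275]), np.float64(-0.07418602667571562), array([0.27821662, 0.27821662])) (array([-37.3,  -6.9]), 0.036)
pins [[564.72814485 108.67146352]
 [555.49056962  25.18094188]]
```

```bash
python3 -m creep '[[0,0,0.001,0.356,0.002,0.2,85],[0,0,0.001,0.356,0.002,0.2,85],[0,0,0.001,0.356,0.002,0.3,85],[0,0,0.001,0.356,0.002,0.45,85],[0,0,0.001,0.356,0.002,0.6,85],[0,0,0.001,0.356,0.002,0.68,85],[0,0,0.001,0.356,0.002,0.717,85],[0,0,0.001,0.356,0.002,0.717,85]]'
python3 - <<'E'
from h import *
T=tool();print(T[:3,3].round(1))
p,d=snapshot("wrist");cv2.imwrite("pics/w2.png",p[:,:,::-1])
E
```

```text
t: 3.05
ee_pos: [372.5, 79.6, 15.2]
eef_rot: [0.055, 0.998, -0.001, -0.001]
wrist_force: [-0.5, 0.4, 0.1]
opening: 85.2
grip_force: 0.0
[372.5  79.6  15.2]
```

View pics/w2.png

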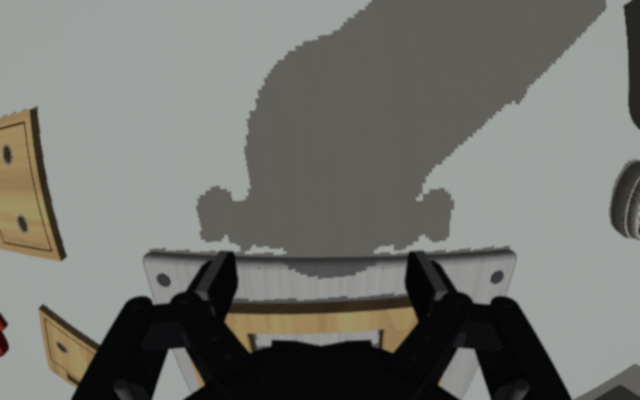

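The fingertips, at (225,255) and (420,255), are just in front of the board's front edge and straddle the hand slot. Next I lower them gently, then push +x in small steps.

```bash
python3 -m creep '[[0,0,0,0,0,0.012,85],[0,0,0,0,0,0.024,85],[0,0,0,0,0,0.035,85],[0,0,0,0,0,0.035,85]]'
python3 -m creep '[[0,0,0,-0.03,0,0,85],[0,0,0,-0.055,0,0,85],[0,0,0,-0.055,0,0,85]]'
```

```text
t: 3.5
ee_pos: [373.6, 81.1, 5.5]
eef_rot: [0.055, 0.999, -0.0, -0.0]
wrist_force: [-0.8, 0.2, 0.2]
opening: 85.0
grip_force: 0.0
t: 3.8
ee_pos: [391.6, 79.6, 5.8]
eef_rot: [0.055, 0.998, 0.0, 0.0]
wrist_force: [0.5, -0.7, 0.0]
opening: 85.1
grip_force: 0.0
```

```bash
python3 -m creep '[[0,0,0,-0.01,0,0.006,85],[0,0,0,-0.025,0,0.006,85],[0,0,0,-0.04,0,0.006,85],[0,0,0,-0.055,0,0.006,85],[0,0,0,-0.07,0,0.006,85],[0,0,0,-0.07,0,0.006,85]]'
python3 - <<'E'
from h import *
p,d=snapshot("top");cv2.imwrite("pics/t3.png",p[:,:,::-1])
p,d=snapshot("scene");cv2.imwrite("pics/s3.png",p[:,:,::-1])
a=cv2.imread("pics/s3.png")[150:310,210:400];cv2.imwrite("pics/s3c.png",cv2.resize(a,None,fx=3.5,fy=3.5,interpolation=cv2.INTER_CUBIC))
E
```

```text
t: 4.4
ee_pos: [411.8, 77.1, 3.9]
eef_rot: [0.055, 0.999, -0.0, 0.0]
wrist_force: [0.0, 0.1, -0.8]
opening: 85.2
grip_force: 0.2
```

View pics/s3c.png

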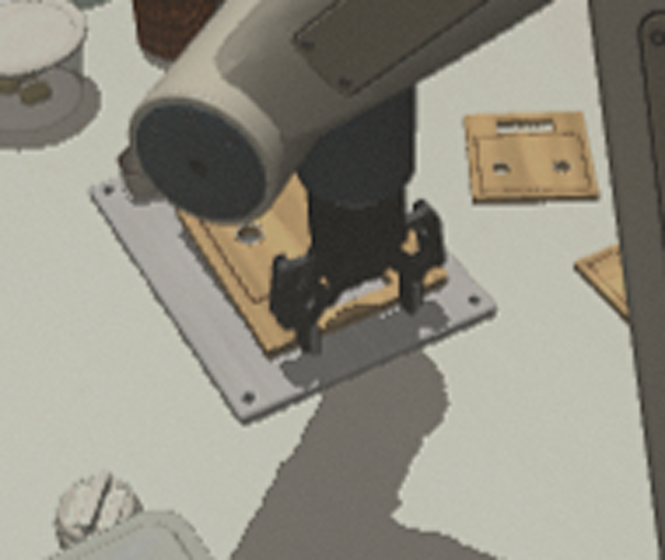

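The fingertips are at the front edge (crop (310,345) and (412,305)) and nothing has lifted. Next I back off, rise and look from above.

```bash
python3 -m creep '[[0,0,0,0.03,0,0,85],[0,0,0,0.03,0,-0.15,85],[0,0,0,0.03,0,-0.3,85],[0,0,0,-0.05,0,-0.45,85],[0,0,0,-0.15,0,-0.6,85],[0,0,0,-0.229,0,-0.757,85],[0,0,0,-0.229,0,-0.757,85],[0,0,0,-0.229,0,-0.757,85],[0,0,0,-0.229,0,-0.757,85]]'
python3 - <<'E'
from h import *
T=tool();print(T.round(3));np.save("T4.npy",T)
p,d=snapshot("wrist");cv2.imwrite("pics/w4.png",p[:,:,::-1])
a=p[70:325,215:440,::-1];a=cv2.convertScaleAbs(a,alpha=1.5,beta=10);cv2.imwrite("pics/w4c.png",cv2.resize(a,(528,599),interpolation=cv2.INTER_CUBIC))
E
```

```text
t: 5.4
ee_pos: [478.1, 69.7, 229.7]
eef_rot: [0.055, 0.999, -0.0, -0.001]
wrist_force: [-0.1, -0.3, -1.4]
opening: 84.8
grip_force: 0.0
[[-9.94000e-01  1.09000e-01 -2.00000e-03  4.78057e+02]
 [ 1.09000e-01  9.94000e-01 -0.00000e+00  6.97280e+01]
 [ 2.00000e-03 -0.00000e+00 -1.00000e+00  2.29716e+02]
 [ 0.00000e+00  0.00000e+00  0.00000e+00  1.00000e+00]]
```

View pics/w4c.png

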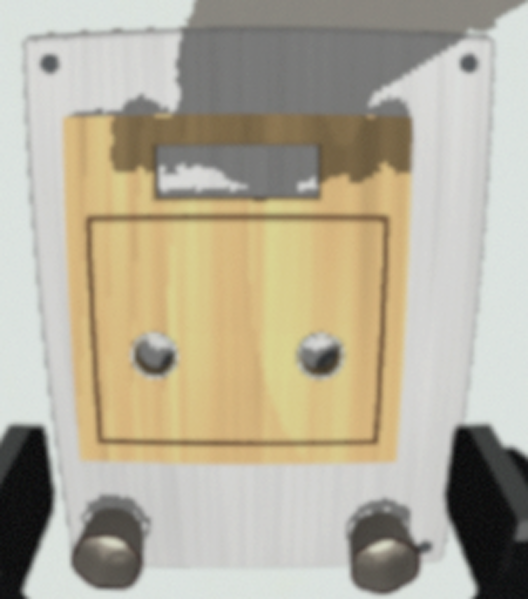

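The board is now square to the base. Its corners are at crop (65,117), (411,117), (397,462) and (81,462), with holes at (154,354) and (320,354). The cups are untouched.

```bash
python3 - <<'E'
from h import *
T=np.load("T4.npy");f=lambda c:np.array(c)/2.348+[215,70]
pb=onz("wrist",f([(440,563),(74,562),(24,40),(494,41)]),12,T);B=fit(BASE,pb);print("base",B)
pq=onz("wrist",f([(397,462),(81,462),(65,117),(411,117)]),[42,42,24,24],T);Q=fit(BRD,pq);print("board",Q)
print("rel",rel(B[:2],Q[:2]))
h=onz("wrist",f([(320,354),(154,354)]),36,T);H=fit([(30,42),(30,-42)],h);print("holes",H,rel(B[:2],H[:2]))
E
```

```text
base (array([530.81801284,  70.34322704]), np.float64(-0.10965121156968671), array([1.82446768, 3.0291973 , 2.25951887, 2.24042428]))
board (array([511.09293975,  61.4183529 ]), np.float64(-0.108883391593535), array([0.29976864, 0.27167551, 1.03991224, 1.02331548]))
rel (array([-18.6, -11. ]), 0.001)
holes (array([509.52482455,  60.99409363]), np.float64(-0.10773167213571906), array([0.04573559, 0.04573559])) (array([-20.1, -11.6]), 0.002)
```

```bash
python3 - <<'E'
from h import *
T=tool();print(rel((np.array([530.5,70.3]),-.11),(T[:2,3],0))[0],T[:3,3],status.state()["joints"])
E
```

```text
[-52.3  -6.5] [477.82141435  69.59564448 229.43394908] [ 4.69559154e-01  1.24285535e-01 -5.94906249e-02 -7.08013109e-04
 -1.38973347e+00 -2.14913610e+00]
```

```bash
python3 -m creep '[[0,0,-0.5,-0.111,-0.395,0,85],[0,0,-0.5,-0.111,-0.395,0,85],[0,0,-0.5,-0.111,-0.395,0,85],[0,0,-0.5,-0.111,-0.395,0.1,85],[0,0,-0.5,-0.111,-0.395,0.2,85],[0,0,-0.5,-0.111,-0.395,0.3,85],[0,0,-0.5,-0.111,-0.395,0.4,85],[0,0,-0.5,-0.111,-0.395,0.45,85],[0,0,-0.5,-0.111,-0.395,0.45,85],[0,0,-0.5,-0.111,-0.395,0.45,85]]'
python3 -m creep '[[0,0,-0.03,0,0,0,85],[0,0,-0.03,0,0,0,85]]'
python3 - <<'E'
from h import *
T=tool();print(rel((np.array([530.5,70.3]),-.11),(T[:2,3],0))[0],T.round(3))
E
```

```text
t: 6.45
ee_pos: [497.4, -51.7, 94.0]
eef_rot: [-0.625, 0.781, 0.001, -0.002]
wrist_force: [0.1, -0.3, 0.4]
opening: 84.9
grip_force: 0.0
t: 6.65
ee_pos: [498.0, -51.6, 94.8]
eef_rot: [-0.659, 0.752, 0.001, -0.001]
wrist_force: [0.3, 0.3, -0.2]
opening: 85.3
grip_force: 0.0
[ -18.9 -124.7] [[-1.31000e-01 -9.91000e-01 -3.00000e-03  4.98007e+02]
 [-9.91000e-01  1.31000e-01 -0.00000e+00 -5.16170e+01]
 [ 1.00000e-03  2.00000e-03 -1.00000e+00  9.48350e+01]
 [ 0.00000e+00  0.00000e+00  0.00000e+00  1.00000e+00]]
```

```bash
python3 -m creep '[[0,0,-0.007,0,0,0.13,85],[0,0,-0.007,0,0,0.2,85],[0,0,-0.007,0,0,0.27,85],[0,0,-0.007,0,0,0.293,85],[0,0,-0.007,0,0,0.293,85]]'
python3 -m creep '[[0,0,0,-0.02,0,0,85],[0,0,0,-0.035,0,0,85],[0,0,0,-0.05,0,0,85],[0,0,0,-0.06,0,0,85],[0,0,0,-0.06,0,0,85]]'
python3 - <<'E'
from h import *
T=tool();print(rel((np.array([530.5,70.3]),-.11),(T[:2,3],0))[0],T.round(3))
E
```

```text
t: 7.15
ee_pos: [498.3, -51.9, 7.1]
eef_rot: [-0.666, 0.746, 0.001, -0.001]
wrist_force: [-0.2, 0.3, 1.0]
opening: 84.8
grip_force: 0.0
t: 7.65
ee_pos: [501.8, -33.5, 8.5]
eef_rot: [-0.667, 0.745, -0.0, 0.0]
wrist_force: [-0.1, 0.3, 0.5]
opening: 84.8
grip_force: 0.0
[ -17.1 -106.3] [[-1.1000e-01 -9.9400e-01  1.0000e-03  5.0181e+02]
 [-9.9400e-01  1.1000e-01  0.0000e+00 -3.3470e+01]
 [-0.0000e+00 -1.0000e-03 -1.0000e+00  8.4930e+00]
 [ 0.0000e+00  0.0000e+00  0.0000e+00  1.0000e+00]]
```

```bash
python3 -m creep '[[0,0,0,-0.01,0,0,85],[0,0,0,-0.02,0,0,85],[0,0,0,-0.03,0,0,85],[0,0,0,-0.037,0,0,85],[0,0,0,-0.037,0,0,85]]'
python3 - <<'E'
from h import *
T=tool();print(rel((np.array([530.5,70.3]),-.11),(T[:2,3],0))[0],T[2,3])
E
python3 -m creep '[[0,0,0,0.03,0,0,85],[0,0,0,0.06,0,-0.05,85],[0,0,0.5,0.3,-0.1,-0.2,85],[0,0,0.5,0.33,-0.1,-0.35,85],[0,0,0.5,0.33,0.2,-0.5,85],[0,0,0.5,0.0,0.11,-0.7,85],[0,0,0.5,-0.3,0.11,-0.74,85],[0,0,0.5,-0.3,0.11,-0.74,85],[0,0,0.5,-0.3,0.11,-0.74,85],[0,0,0.5,-0.3,0.11,-0.74,85]]'
python3 -m creep '[[0,0,0.04,0,0,0,85],[0,0,0.04,0,0,0,85],[0,0,0.04,0,0,0,85]]'
```

```text
t: 8.15
ee_pos: [502.7, -22.6, 8.1]
eef_rot: [-0.667, 0.745, 0.0, 0.0]
wrist_force: [-0.4, -2.8, 2.4]
opening: 85.1
grip_force: 1.4
[-17.4 -95.4] 8.080159035700724
t: 9.15
ee_pos: [480.2, 72.8, 231.4]
eef_rot: [-0.15, 0.989, 0.001, 0.001]
wrist_force: [0.3, 0.0, 0.3]
opening: 85.0
grip_force: 0.0
t: 9.45
ee_pos: [479.7, 70.1, 229.5]
eef_rot: [-0.092, 0.996, 0.0, -0.0]
wrist_force: [0.5, 0.8, 0.7]
opening: 85.1
grip_force: 0.0
```

```bash
python3 -m creep '[[0,0,0.0938,0,0,0,85],[0,0,0.0938,0,0,0,85],[0,0,0.0938,0,0,0,85]]'
python3 - <<'E'
from h import *
T=tool();print(T.round(3));np.save("T5.npy",T)
p,d=snapshot("wrist");cv2.imwrite("pics/w5.png",p[:,:,::-1])
a=p[70:325,215:440,::-1];a=cv2.convertScaleAbs(a,alpha=1.5,beta=10);cv2.imwrite("pics/w5c.png",cv2.resize(a,(528,599),interpolation=cv2.INTER_CUBIC))
E
```

```text
t: 9.75
ee_pos: [479.7, 69.5, 229.6]
eef_rot: [0.057, 0.998, -0.0, -0.0]
wrist_force: [0.2, -0.5, -0.9]
opening: 84.9
grip_force: 0.0
[[-9.94000e-01  1.13000e-01 -1.00000e-03  4.79697e+02]
 [ 1.13000e-01  9.94000e-01  0.00000e+00  6.95260e+01]
 [ 1.00000e-03 -0.00000e+00 -1.00000e+00  2.29563e+02]
 [ 0.00000e+00  0.00000e+00  0.00000e+00  1.00000e+00]]
```

View pics/w5c.png

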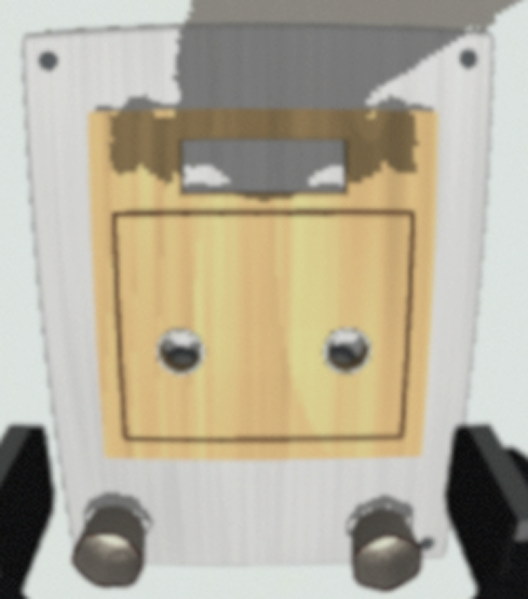

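The board slid left and is still square. Corners are at crop (90,110), (437,107), (421,458) and (104,458), with holes at (180,351) and (345,350). The cups are unmoved.

```bash
python3 - <<'E'
from h import *
T=np.load("T5.npy");f=lambda c:np.array(c)/2.348+[215,70]
pb=onz("wrist",f([(440,560),(74,560),(24,38),(494,38)]),12,T);B=fit(BASE,pb);print("base",B)
pq=onz("wrist",f([(421,458),(104,458),(90,110),(437,108)]),[42,42,24,24],T);Q=fit(BRD,pq);print("board",Q)
print("rel",rel(B[:2],Q[:2]))
h=onz("wrist",f([(345,350),(180,351)]),36,T);H=fit([(30,42),(30,-42)],h);print("holes",H,rel(B[:2],H[:2]))
print(rel((np.array([530.5,70.3]),-.11),(T[:2,3],0))[0])
E
```

```text
base (array([531.03569888,  70.06441746]), np.float64(-0.11333127324675281), array([2.55167894, 3.15900472, 2.87297859, 2.34261055]))
board (array([511.14951666,  74.32085185]), np.float64(-0.11131090033763374), array([1.14785398, 0.32871397, 1.0064242 , 1.54666264]))
rel (array([-20.2,   2. ]), 0.002)
holes (array([510.84913296,  73.64866722]), np.float64(-0.10793436723323252), array([0.38897136, 0.38897136])) (array([-20.5,   1.3]), 0.005)
[-50.4  -6.3]
```

```bash
python3 -m creep '[[0,0,-0.001,0.282,0.023,0.1,85],[0,0,-0.001,0.282,0.023,0.2,85],[0,0,-0.001,0.282,0.023,0.35,85],[0,0,-0.001,0.282,0.023,0.5,85],[0,0,-0.001,0.282,0.023,0.65,85],[0,0,-0.001,0.282,0.023,0.72,85],[0,0,-0.001,0.282,0.023,0.752,85],[0,0,-0.001,0.282,0.023,0.752,85]]'
python3 -m creep '[[0,0,0,-0.02,0,0,85],[0,0,0,-0.04,0,0,85],[0,0,0,-0.05,0,0,85],[0,0,0,-0.06,0,0,85],[0,0,0,-0.07,0,0,85],[0,0,0,-0.08,0,0,85],[0,0,0,-0.09,0,0,85],[0,0,0,-0.095,0,0,85],[0,0,0,-0.095,0,0,85]]'
python3 - <<'E'
from h import *
T=tool();print(rel((np.array([530.5,70.3]),-.11),(T[:2,3],0))[0],T[2,3])
E
```

```text
t: 10.6
ee_pos: [396.2, 86.2, 3.8]
eef_rot: [0.054, 0.999, -0.001, -0.001]
wrist_force: [-0.4, -0.4, 0.1]
opening: 85.0
grip_force: 0.0
t: 11.5
ee_pos: [425.8, 83.7, 4.9]
eef_rot: [0.055, 0.998, 0.0, 0.001]
wrist_force: [0.1, -0.1, 0.4]
opening: 84.9
grip_force: 0.0
[-105.6    1.9] 4.8818367076207405
```

```bash
python3 -m creep '[[0,0,0,-0.005,0,0,85],[0,0,0,-0.01,0,0,85],[0,0,0,-0.01,0,0,85]]'; python3 -m creep '[[0,0,0,-0.004,0,0,85],[0,0,0,-0.008,0,0,85],[0,0,0,-0.008,0,0,85]]'
python3 - <<'E'
from h import *
T=tool();print(rel((np.array([530.5,70.3]),-.11),(T[:2,3],0))[0],T[2,3])
E
```

```text
t: 11.8
ee_pos: [428.2, 83.3, 4.5]
eef_rot: [0.055, 0.998, 0.0, 0.0]
wrist_force: [0.2, -0.5, -0.8]
opening: 85.1
grip_force: 0.0
t: 12.1
ee_pos: [430.1, 82.9, 4.4]
eef_rot: [0.055, 0.998, -0.0, -0.0]
wrist_force: [-1.8, 0.2, 0.5]
opening: 84.8
grip_force: 0.6
[-101.2    1.5] 4.388229058120617
```

Now back off, rise, and check, using depth for the board's flatness.

```bash
python3 -m creep '[[0,0,0,0.03,0,0,85],[0,0,0,0.03,0,-0.15,85],[0,0,0,0.03,0,-0.3,85],[0,0,0,-0.05,0,-0.45,85],[0,0,0,-0.12,0,-0.6,85],[0,0,0,-0.167,0,-0.757,85],[0,0,0,-0.167,0,-0.757,85],[0,0,0,-0.167,0,-0.757,85],[0,0,0,-0.167,0,-0.757,85]]'
python3 - <<'E'
from h import *
T=tool();np.save("T6.npy",T)
p,d=snapshot("wrist");np.save("pics/w6.npy",d);cv2.imwrite("pics/w6.png",p[:,:,::-1])
a=p[70:325,215:440,::-1];a=cv2.convertScaleAbs(a,alpha=1.5,beta=10);cv2.imwrite("pics/w6c.png",cv2.resize(a,(528,599),interpolation=cv2.INTER_CUBIC))
M=T@np.array(camera_params("wrist")["mount"])
# height of points: depth along optical axis
for u,v in [(240,100),(410,100),(290,180),(350,180),(322,240),(275,255),(370,255),(322,275),(236,200)]:
    o,r=ray("wrist",[(u,v)],T);rc=M[:3,2]@r[0]
    z=np.median(d[v-2:v+3,u-2:u+3]);P=o+r[0]*z/rc;print(u,v,rel((np.array([530.5,70.3]),-.11),(P[:2],0))[0],P[2].round(1))
E
```

```text
t: 13.0
ee_pos: [478.9, 77.4, 230.3]
eef_rot: [0.055, 0.998, -0.0, -0.001]
wrist_force: [-0.1, -0.2, -0.7]
opening: 85.3
grip_force: 0.0
240 100 [-131.5  -92.9] 12.5
410 100 [-132.   106.9] 12.7
290 180 [-36.7 -34.3] 24.7
350 180 [-36.7  36.1] 24.9
322 240 [41.4  3.3] 24.5
275 255 [ 63.9 -57.5] 24.4
370 255 [64.1 65.7] 24.2
322 275 [101.9   3.4] 12.4
236 200 [  -7.5 -105.6] 12.6
```

View pics/w6c.png

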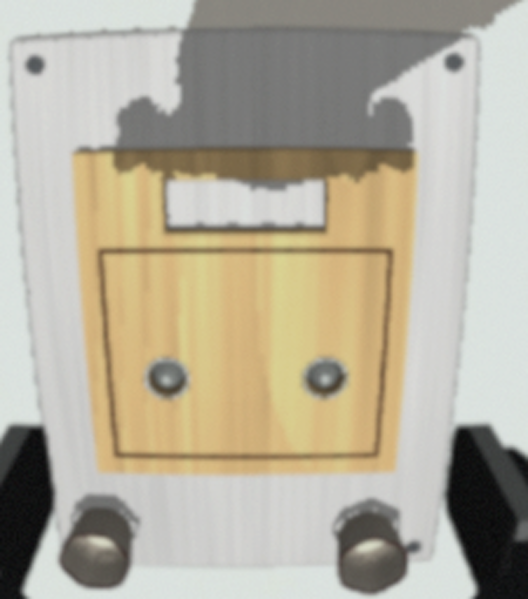

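The board's top is level at about 24.5 mm everywhere, which is its 12 mm thickness on the 12 mm base. Both pins show in the holes at crop (166,378) and (325,377). The cups are in place, and the gripper is clear.

```bash
python3 -c "
from plant import sign_off
print(sign_off())"
```

```text
the job is handed in; nothing more can be done
None
```

The board is seated flat on its base with both holes over the pins, the cups still stand where they were, the gripper is clear, and the job is handed in at about 13 s of the 72 s allowed.

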